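# Track power test with the bayonet cap

### The job

Get the model railway's power unit ready for a track test: first lower its hinged terminal lid until it is fully shut, then set the loose bayonet cap fully down into the round socket with its lugs through the slots, and turn it clockwise (seen from above) half of the way to its lock, about 45 degrees, to the middle mark. Never turn it on past the lock click. Finish while still gripping the cap: keep it seated and held at the halfway mark against its return spring, with the lid still shut and the models around it left alone.

Things in the scene. Friction and masses are not known exactly. Their poses are not given: they have to be found in the camera images.
- power_unit: Fixed grey box, 130 (x) x 242 (y) x 70 mm high, origin at the centre of its underside, x pointing to its back (the hinge side). Its -y half is an open terminal bay with the hinged lid; its +y half carries the bayonet socket.
- socket_mouth (a point): Centre of the socket's mouth, on its axis, in the top face of the steel collar (radius 30 mm), 76 mm above the table; axes as power_unit. Round hole of radius 13 mm with two slots along +x and -x, 12 mm wide, reaching 21 mm from the axis. The cavity is 30 mm deep.
- ring (a joint): Spring ring in the socket that the cap's lugs turn, rad, 0 at rest, grows clockwise; lags the cap's turn by 0.1 to 0.15: about 0.66 at halfway. A light spring (0.035 N m at halfway) turns ring and cap back if let go. Beyond 55 degrees of cap turn detents resist (about 0.2 N m); the lock clicks at 72 degrees (joint 1.13).
- lid (a joint): Angle of the terminal lid, rad, 0 is fully shut; starts open between 0.7 and 1.25. Stiff friction hinge (0.16 N m): it stays wherever it is left.
- lid_hinge (a point): Point on the lid's hinge line, mid-width, 71 mm above the table, at the back of the unit; the hinge line runs along power_unit's y. Axes are those of power_unit.
- lid_edge (a point): Middle of the lid's free edge on its upper (outer) face, 142 mm from the hinge. The lid is an aluminium plate 142 x 118 (along the hinge) x 5 mm; shut, it lies flat with its upper face 76 mm above the table and overhangs the front by 12 mm. Its x points from free edge to hinge along the plate, z out of the outer face.
- cap: Loose black bayonet cap, about 70 g, standing upright on its stem on the table. Origin: centre of the stem's underside, z up. Stem radius 11 mm, 20 mm long; two steel lugs along +x and -x, 8 mm wide, reaching 19 mm from the axis, z 3 to 12 mm; disc of radius 26 mm, z 20 to 26 mm. Seated, the disc lies on the collar (origin 20 mm below socket_mouth). Fits either way round.
- signal_house: Bystander: model signal box with red roof, 80 x 110 x 120 mm, loose, origin centre of underside.
- wagon: Bystander: model log wagon, 130 x 45 x 48 mm, loose, origin centre of underside.
- log_stack: Bystander: stack of toy logs in one piece, 70 x 64 x 44 mm, loose, origin centre of underside.
- half_mark (a point): The long white pip on the box top, 39 mm from the socket axis, where the cap's grip bar points at halfway: 45 degrees clockwise from entry. Short pips mark entry (bar along power_unit x) and lock (90 degrees clockwise). Each pip has a twin straight across the socket.
- cap_bar (a point): Top centre of the cap's grip bar, 52 mm above the cap's origin. The bar stands on the disc: 40 mm long along the cap's x (above the lugs), 12 mm wide, 26 mm high.
There are look-alikes about, which are no part of the job. Of the things like the cap, leave any that is orange or pink; of the rest the larger one is meant.

How it is judged:
By the outcome, as a careful person would: the job done as asked, in the order asked, and still so for the second after the job is handed in, while the arm keeps its last pose, push and grip.
It also fails if it takes over 54 s, if anything falls off the work surface, if the arm or the gripper's body presses on something with over 40 N, if the wrist force passes 120 N, or if a joint passes its speed limit or range.

### The arm

A 6-joint arm with a two-finger parallel gripper is mounted at the origin on the work surface. World frame = base frame: x ahead of the robot, y to its left, z up, the work surface at z = 0. Lengths are in m, angles in rad, forces in N, time in s.
With the tool pointing down it reaches from about 0.275 to 0.85 m from the base axis. Payload 19 kg.
Tool frame: the origin (TCP) lies midway between the tips of the shut fingers; the grasp point (between the pads) lies 19 mm behind it; z points along the fingers, y is the line along which they close (so a half turn about z gives the same grasp; the last joint's range is limited). The gripper opens to 85 mm and grips with 20 to 120 N. Pads are 22 mm wide; open, the fingers measure 114 mm over their backs; the gripper's body (76 mm by 85 mm) begins 54 mm behind the grasp point. The pads swing forward as they close: fully open they stand 13 mm farther back than shut.
Start: joints at [-1.319, 0.15, 1.437, -0, 1.554, -0.134], TCP at [0.216, -0.533, 0.231] pointing down, gripper open.
Joint ranges: [-2.8, 2.8], [-0.68, 2.1], [0.12, 2.68], [-1.39, 4.53], [0.16, 2.79], [-2.81, 2.81]. Speed limits (rad/s): [1.89, 1.89, 2.22, 3.01, 3.01, 3.01].

### API

Orientations are given as [roll, pitch, yaw] about the fixed x, y, z axes, in that order (R = Rz(yaw) Ry(pitch) Rx(roll)).
In Python, from workcell import observe, imaging, arm gives the robot as it stands. The module is installed in compiled form; this text tells all that it offers.
- The arm moves only by the shell command python3 -m handwheel 'ROWS' [FORCE]. ROWS is JSON, a list of rows, each a list of 5 numbers: the opening, from 0 (shut) to 1 (fully open), then the shift along the tool's x, y, z in cm, then the turn about the tool's z in rad. In form: [[hand, tx, ty, tz, twist], ...]. A call has 1 to 20 rows; each row is the pose to reach, as a shift and turn from the pose commanded when the call began, along the tool's axes at that moment; what a row does not reach only later rows make up. A row lasts 1/12 s, in which the tool goes at most 41.7 mm and 7.16 degrees, less where a joint would pass 70% of its speed; a pose out of reach is approached as far as the arm can. A call with a gripper value outside its range is refused whole. The fingers move at their own pace and stop on an object; FORCE is the grip in N (left out, the last holds). Time passes only in rows, so rows that repeat a pose let the fingers close. It gives the time, the measured TCP pose, the force, the opening and the grip force at its end, in the units of the state.
- observe(): the state, without advancing time (a new reading comes with each control period).
- imaging.read_camera(name): name is "side" or "top" or "wrist"; returns the picture (400x640x3 uint8, red, green, blue); there is no depth.
- imaging.get_calibration(name): a dict with "vfov" (degrees; the focal length in pixels is half the picture's height over the tangent of half this angle, whatever the lens; pixels are square), "cx", "cy" (the principal point, pixels), "R" (3x3) and "t" (3): a world point X has camera coordinates R X + t; the wrist camera has in their place "T_tool_cam" (4x4, takes a point from camera to tool coordinates, whose origin is the TCP and whose axes are the flange's). Camera axes: x right, y down, z forward; pixel columns grow to the right and rows downward; lengths in m; the calibration is good to about 2 mm. A picture is of the moment at which its call begins: read the wrist's pose just before it. get_calibration takes no time and is no camera call.
- arm.hand_in(): hands the job in; it is judged then, once.
The state is a dict: "time_s": time; "joints": joint angles; "joint_vel": joint speeds; "joint_torque": joint torques, N m; "ee_pos": TCP position; "orientation": TCP orientation; "ft_force": force on the tool from outside, world axes, zero at the start; "torque": the same for the moment, N m; "gripper_width": opening from 0.0 (shut) to 1.0 (fully open); "grasp_force": force on a finger pad.
Only numpy, scipy, OpenCV 4.12 (cv2) and the standard library are available. Lean on these libraries where they do the work, as an engineer would, in place of code of your own. Each camera call takes 0.05 s, during which the arm holds its last target. There are 200 camera calls.

## Working session

There is one attempt and no reset: what is moved stays moved. The work goes in short steps, Python scripts to look and compute and a shell command to move; the robot and the scene stay as the last step left them, time stands still between calls to the robot, and variables do not carry over. Pictures are saved under pics/ and viewed, at most 10 in all, crops included, and the job is handed in when it is done.

```bash
mkdir -p pics
cat > h.py <<'E'
import numpy as np, cv2
from workcell import observe, imaging, arm
from scipy.spatial.transform import Rotation as Ro
def snap(n,f):
    s=observe(); im=imaging.read_camera(n); cv2.imwrite(f'pics/{f}.png',im[:,:,::-1]); return s,im
def cam(n,s=None):
    c=imaging.get_calibration(n); f=200/np.tan(np.radians(c['vfov'])/2)
    if n=='wrist':
        T=np.eye(4);T[:3,:3]=Ro.from_euler('xyz',s['orientation']).as_matrix();T[:3,3]=s['ee_pos']
        M=np.linalg.inv(T@np.array(c['T_tool_cam'])); return f,c['cx'],c['cy'],M[:3,:3],M[:3,3]
    return f,c['cx'],c['cy'],np.array(c['R']),np.array(c['t'])
def back(n,u,v,z,s=None):
    f,cx,cy,R,t=cam(n,s); d=R.T@np.array([(u-cx)/f,(v-cy)/f,1]); o=-R.T@t
    return o+d*(z-o[2])/d[2]
def proj(n,X,s=None):
    f,cx,cy,R,t=cam(n,s); p=R@np.array(X)+t; return p[0]/p[2]*f+cx,p[1]/p[2]*f+cy
E
python3 - <<'E'
from h import *
s,_=snap('top','top0'); snap('side','side0'); print(s)
for n in('top','side','wrist'): print(imaging.get_calibration(n))
E
```

```text
{'time_s': 0.0, 'joints': array([-1.31902876e+00,  1.50963365e-01,  1.43798593e+00,  2.92330414e-05,
        1.55380818e+00, -1.34018780e-01]), 'joint_vel': array([ 2.05969517e-04, -3.85333664e-05, -6.16221549e-04,  1.62092029e-03,
       -1.52900148e-03, -4.83153987e-05]), 'joint_torque': array([-3.98478296e-03, -7.13051605e+01, -5.70870352e+01, -4.46938684e-04,
        8.86977796e-03, -3.62604010e-05]), 'ee_pos': array([ 0.2162874 , -0.53251943,  0.23071081]), 'orientation': array([-3.14044218e+00, -1.84607429e-04,  3.85785726e-01]), 'ft_force': array([0.05804308, 0.14546105, 0.43342959]), 'torque': array([-0.02118913,  0.00992561,  0.00080014]), 'grasp_force': 0.0, 'gripper_width': 0.9976866971056362}
{'vfov': 52.02593100197834, 'cx': 323.7532221755787, 'cy': 199.527422724853, 'R': array([[-0.02245217, -0.99953431, -0.02066534],
       [-0.99929769,  0.02305755, -0.02953786],
       [ 0.0300006 ,  0.01998763, -0.99935002]]), 't': array([0.02743301, 0.45583793, 1.14543896])}
{'vfov': 43.05758343681776, 'cx': 322.80087177587603, 'cy': 190.17355820326623, 'R': array([[ 0.97987833, -0.19919818, -0.01259098],
       [-0.15826841, -0.73700634, -0.65709418],
       [ 0.12161233,  0.6458651 , -0.75370333]]), 't': array([-0.45465641,  0.13138653,  1.6870347 ])}
{'vfov': 60.6250547280492, 'cx': 312.8221485253481, 'cy': 195.5404733136547, 'T_tool_cam': array([[-3.75828582e-04, -9.64206351e-01, -2.65152731e-01,
         6.63174959e-02],
       [ 9.99999513e-01, -6.04467479e-04,  7.80693391e-04,
         5.58765632e-04],
       [-9.13025729e-04, -2.65152308e-01,  9.64206109e-01,
        -1.43038367e-01],
       [ 0.00000000e+00,  0.00000000e+00,  0.00000000e+00,
         1.00000000e+00]])}
```

View pics/top0.png

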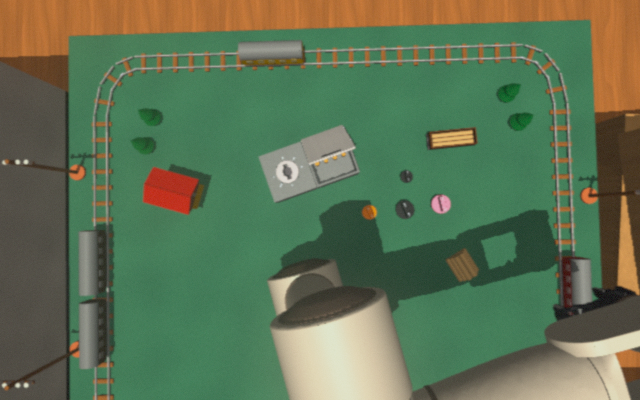

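View pics/side0.png

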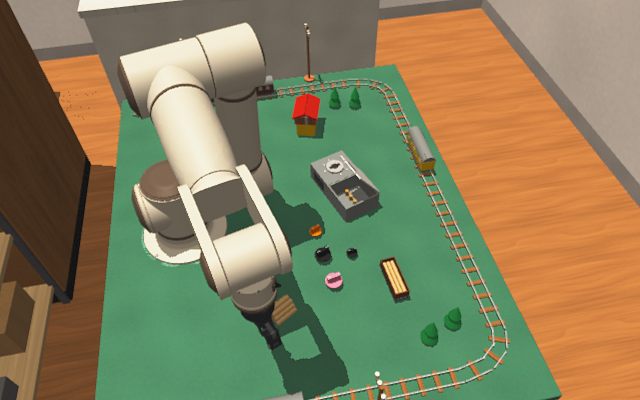

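Cap-like things in top view: orange (370,212) and pink (441,204), both to be left; black (405,209) and smaller black (406,176). The larger black one at (405,209) is meant. I'm confirming it in an enlarged crop.

Run:
```python
from h import *
im=cv2.imread('pics/top0.png')[115:235,250:460]
cv2.imwrite('pics/crop0.png',cv2.resize(im,None,fx=3.8,fy=3.8,interpolation=cv2.INTER_CUBIC))
```

```text
(no output)
```

View pics/crop0.png

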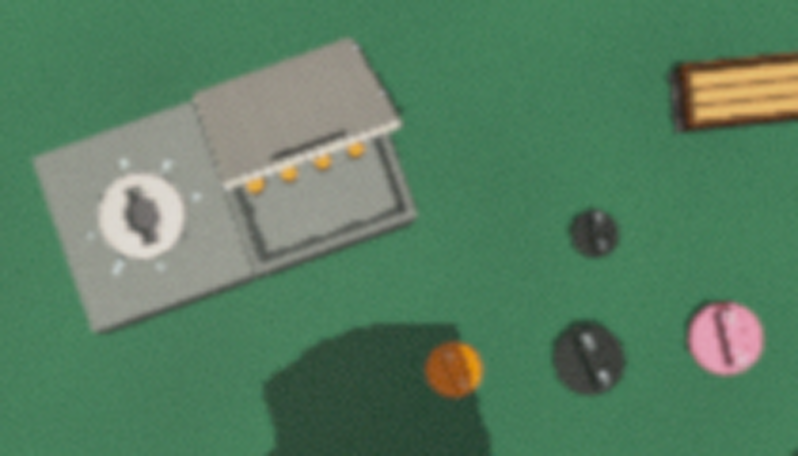

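Crop: larger black cap at (588,357), bar from (583,338) to (604,380). The small black one (594,233), orange and pink differ clearly. Socket centre (141,216). The lid is open, with its free edge from (228,187) to (400,124). Long pips look to be at (120,267) and (165,163).

Run:
```python
from h import *
from scipy.optimize import least_squares
P=lambda a,b:(250+a/3.8,115+b/3.8)
b=lambda a,c,z:back('top',*P(a,c),z)
print('sock',b(141,216,.076)); print('cap',b(588,357,.026), b(592,359,.052))
e=b(583,338,.052)-b(604,380,.052);print('bar yaw',np.degrees(np.arctan2(e[1],e[0])))
BL,FL,FR=b(34,158,.07),b(94,332,.07),b(415,215,.07);print(BL,FL,FR)
d=FL-FR;yaw=np.arctan2(d[1],d[0])-np.pi/2;print('yaw',np.degrees(yaw))
d=BL-FL;print(np.degrees(np.arctan2(d[1],d[0])),np.linalg.norm(d))
c=(BL+FR)/2;ex=np.array([np.cos(yaw),np.sin(yaw),0]);ey=np.array([-ex[1],ex[0],0]);print('centre',c)
S=b(141,216,.076);print('sock rel',(S-c)@ex,(S-c)@ey)
# lid: hinge at x=+65, y=-60.5 rel; fit angle from free edge mid
f=lambda p:np.subtract(proj('top',c*[1,1,0]+ex*(.065-.142*np.cos(p[0]))+ey*(p[1])+[0,0,.071+.142*np.sin(p[0])+.005*np.cos(p[0])]+ex*(-0.005*np.sin(p[0]))*-1),P(314,155))
r=least_squares(f,[.9,-.06]);print(r.x,r.fun)
for q in('signal_house',(170,190)),('wagon',(452,138)),('logs',(462,265)):print(q[0],back('top',*q[1],.05))
```

```text
sock [0.53000349 0.11127252 0.076     ]
cap [ 0.42469704 -0.20565119  0.026     ] [ 0.42315167 -0.20384723  0.052     ]
bar yaw 24.921042049465598
[0.57337602 0.18657639 0.07      ] [0.44989596 0.14654944 0.07      ] [ 0.52660397 -0.08015139  0.07      ]
yaw 18.69410710408139
17.96047268620195 0.12980555156435844
centre [0.54998999 0.0532125  0.07      ]
sock rel -0.0003229428302325343 0.061402951155723695
[ 0.92854202 -0.06130672] [0.00000000e+00 1.13686838e-13]
signal_house [0.49075554 0.43535761 0.05      ]
wagon [ 0.6133147  -0.33400103  0.05      ]
logs [ 0.27129368 -0.34977787  0.05      ]
```

Unit yaw is about 18.3°, and the lid is about 0.93 rad open. I'm moving above the lid with the fingers closing.

```bash
python3 -m handwheel '[[0,26,-18,-1,0.03],[0,26,-18,-1,0.03],[0,26,-18,-1,0.03],[0,26,-18,-1,0.03],[0,52.6,-35.6,-1,0.066],[0,52.6,-35.6,-1,0.066],[0,52.6,-35.6,-1,0.066],[0,52.6,-35.6,-1,0.066],[0,52.6,-35.6,-1,0.066],[0,52.6,-35.6,-1,0.066],[0,52.6,-35.6,-1,0.066],[0,52.6,-35.6,-1,0.066],[0,52.6,-35.6,-1,0.066],[0,52.6,-35.6,-1,0.066],[0,52.6,-35.6,-1,0.066],[0,52.6,-35.6,-1,0.066]]' 30
python3 - <<'E'
from h import *
snap('side','side1')
im=cv2.imread('pics/side1.png')[80:260,220:440]
cv2.imwrite('pics/side1c.png',cv2.resize(im,None,fx=3,fy=3,interpolation=cv2.INTER_CUBIC))
E
```

```text
time_s: 1.43
ee_pos: [0.5716, -0.0004, 0.2406]
orientation: [-3.14, 0.0, 0.323]
ft_force: [-0.1, 0.8, -0.3]
gripper_width: -0.001
grasp_force: 0.0
```

View pics/side1c.png

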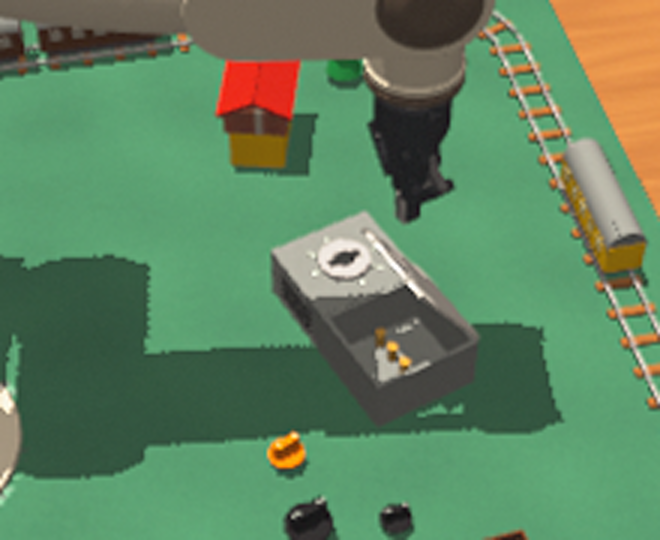

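Side view: fingers shut above the lid at crop (405,215). The lid is seen nearly edge-on from (370,235) to (430,300). I'll check this numerically against the 0.93 rad model.

Run:
```python
from h import *
y=np.radians(18.3);ex=np.array([np.cos(y),np.sin(y),0]);ey=np.array([-ex[1],ex[0],0]);c=np.array([.55,.0532,0])
for a in(.7,.93,1.2):
  for yy in(-.002,-.12):
    for r in (.142,0):
      u,v=proj('side',c+ex*(.065-r*np.cos(a))+ey*yy+[0,0,.071+r*np.sin(a)])
      print(a,yy,r,round((u-220)*3),round((v-80)*3))
u,v=proj('side',observe()['ee_pos']);print((u-220)*3,(v-80)*3)
d=observe()['ee_pos']-c;print(d@ex,d@ey)
```

```text
0.7 -0.002 0.142 340 253
0.7 -0.002 0 421 274
0.7 -0.12 0.142 398 324
0.7 -0.12 0 479 341
0.93 -0.002 0.142 359 231
0.93 -0.002 0 421 274
0.93 -0.12 0.142 418 301
0.93 -0.12 0 479 341
1.2 -0.002 0.142 386 208
1.2 -0.002 0 421 274
1.2 -0.12 0.142 446 277
1.2 -0.12 0 479 341
407.2584210704439 218.1961875423577
0.0032223461753096198 -0.05816642490694031
```

The fit matches, so I'm pushing the lid down along an arc.

```bash
python3 -m handwheel '[[0,0,0,3,0],[0,0,0,5.5,0],[0,0,0,7,0],[0,0,0,8,0],[0,-0.8,0,8.8,0],[0,-1.4,0,9.6,0],[0,-2,0,10.3,0],[0,-2.5,0,11,0],[0,-2.9,0,11.7,0],[0,-3.2,0,12.4,0],[0,-3.5,0,13.1,0],[0,-3.8,0,13.8,0],[0,-4,0,14.4,0],[0,-4.1,0,15,0],[0,-4.2,0,15.6,0],[0,-4.2,0,16.1,0]]'
```

```text
time_s: 2.82
ee_pos: [0.5297, -0.0181, 0.0796]
orientation: [-3.141, 0.0, 0.32]
ft_force: [0.3, 0.2, -0.3]
gripper_width: 0.003
grasp_force: 0.4
```

```bash
python3 -m handwheel '[[0,0,0,0.1,0],[0,0,0,0.2,0],[0,0,0,0.3,0],[0,0,0,0.4,0],[0,0,0,0.5,0],[0,0,0,0.55,0],[0,0,0,0.55,0]]'
```

```text
time_s: 3.4
ee_pos: [0.5301, -0.0182, 0.0758]
orientation: [3.141, -0.001, 0.32]
ft_force: [-5.9, 0.6, 13.2]
gripper_width: 0.003
grasp_force: 6.6
```

The lid is down (13 N at z=75.8 mm). I'm rising and looking at the socket with the wrist camera.

```bash
python3 -m handwheel '[[0,0,0,-3,0],[0.3,0,0,-7,0],[1,0,0,-10,0],[1,2,-6,-14,0],[1,4.1,-12.2,-14,0],[1,4.1,-12.2,-14,0],[1,4.1,-12.2,-14,0],[1,4.1,-12.2,-14,0],[1,4.1,-12.2,-14,0],[1,4.1,-12.2,-14,0]]'
python3 - <<'E'
from h import *
s,im=snap('wrist','w0'); print(s['ee_pos'],s['orientation'],s['joint_vel'].max())
np.save('s_w0.npy',s,allow_pickle=True)
cv2.imwrite('pics/w0c.png',cv2.resize(im[:,:,::-1],(800,500),interpolation=cv2.INTER_CUBIC))
E
```

```text
time_s: 4.23
ee_pos: [0.5304, 0.1099, 0.2145]
orientation: [3.142, 0.001, 0.32]
ft_force: [1.1, -0.4, -0.1]
gripper_width: 1.003
grasp_force: 0.0
[0.53036318 0.10992922 0.21447598] [3.14154956e+00 5.37698389e-04 3.19645898e-01] 0.003924245765903234
```

View pics/w0c.png

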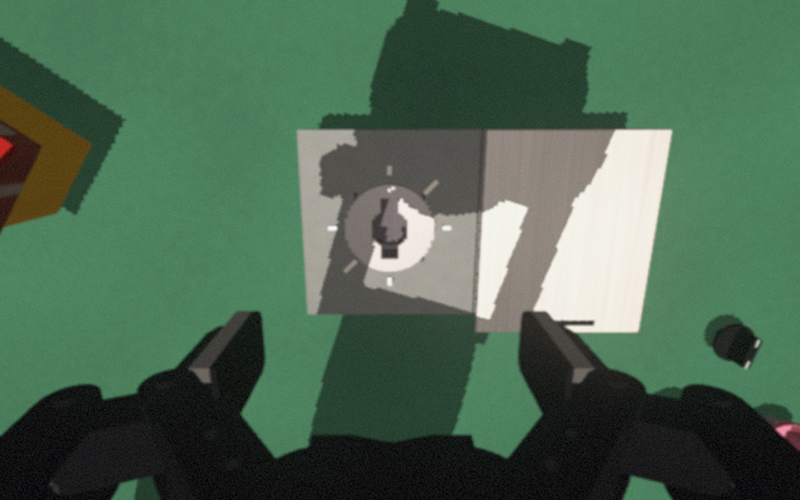

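Wrist view: the lid lies flat. Collar centre (390,228). Entry pips at (389,171) and (389,282), lock pips at (332,228) and (447,228), long pips at (431,187) and (350,266). Next I'm computing the socket pose and going over to view the cap.

Run:
```python
from h import *
s=np.load('s_w0.npy',allow_pickle=True).item()
b=lambda u,v,z:back('wrist',u/1.25,v/1.25,z,s)
print('collar',b(390,228.5,.076))
p=[b(*q,.071) for q in((389,171),(389,282),(332,228),(447,228),(431,187),(350,266))]
print([(p[i]+p[i+1])/2 for i in(0,2,4)],[np.linalg.norm(p[i]-p[i+1])for i in (0,2,4)])
d=p[0]-p[1];print(np.degrees(np.arctan2(d[1],d[0])))
d=p[2]-p[3];print(np.degrees(np.arctan2(d[1],d[0]))-90)
d=p[4]-p[5];print(np.degrees(np.arctan2(d[1],d[0]))+45)
q=[b(297,130,.07),b(671,130,.076)];d=q[0]-q[1];print('back edge',np.degrees(np.arctan2(d[1],d[0]))-90)
q=[b(475,332,.076),b(640,332,.076)];d=q[0]-q[1];print('lid edge',np.degrees(np.arctan2(d[1],d[0]))-90,np.linalg.norm(d))
# move towards cap (0.424,-.2045)
yw=s['orientation'][2];d=np.array([.424,-.2045])-s['ee_pos'][:2]
print(d@[np.cos(yw),np.sin(yw)],d@[np.sin(yw),-np.cos(yw)])
```

```text
collar [0.53045584 0.10980266 0.076     ]
[array([0.52914341, 0.1101017 , 0.071     ]), array([0.52956252, 0.10987277, 0.071     ]), array([0.5298991, 0.1099999, 0.071    ])] [np.float64(0.07829036395692159), np.float64(0.0790777116024556), np.float64(0.07875271461759578)]
18.220571466141017
18.281207297059467
18.280478278122317
back edge 18.302973644952843
lid edge 18.267721996100462 0.11948423513217132
-0.1997787671925101 0.2650798143427407
```

```bash
python3 -m handwheel '[[1,-10,13,1,0],[1,-10,13,1,0],[1,-10,13,1,0],[1,-20,26.5,2,0],[1,-20,26.5,2,0],[1,-20,26.5,2,0],[1,-20,26.5,2,0],[1,-20,26.5,2,0],[1,-20,26.5,2,0],[1,-20,26.5,2,0],[1,-20,26.5,2,0]]'
python3 - <<'E'
from h import *
s,im=snap('wrist','w1'); print(s['ee_pos'],s['orientation'],s['joint_vel'].max())
np.save('s_w1.npy',s,allow_pickle=True)
print(proj('wrist',[.424,-.2045,.026],s))
cv2.imwrite('pics/w1c.png',cv2.resize(im[80:330,160:480,::-1],None,fx=2.4,fy=2.4,interpolation=cv2.INTER_CUBIC))
E
```

```text
time_s: 5.2
ee_pos: [0.4234, -0.2044, 0.1947]
orientation: [-3.141, 0.0, 0.318]
ft_force: [0.5, 0.4, 0.6]
gripper_width: 1.0
grasp_force: 0.0
[ 0.42344652 -0.20439212  0.19465489] [-3.14107709e+00  2.00341145e-05  3.17667874e-01] 0.040803201062191846
(np.float64(312.2842314151027), np.float64(174.96852165615365))
```

View pics/w1c.png

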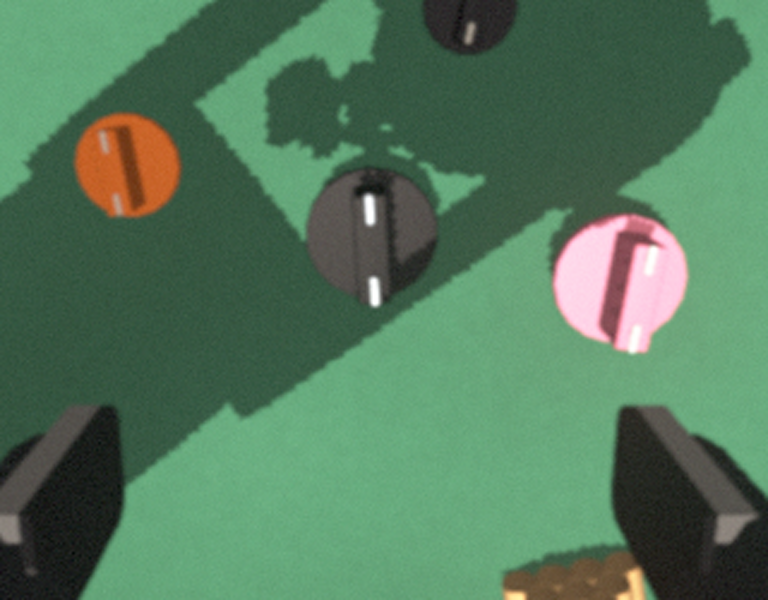

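The cap's disc centre is at (372,233). Its bar stripes run from (369,195) to (375,306). The neighbours are clear of the fingers by about 20 mm or more.

Run:
```python
from h import *
s=np.load('s_w1.npy',allow_pickle=True).item()
b=lambda u,v,z:back('wrist',160+u/2.4,80+v/2.4,z,s)
a,c=b(369,195,.052),b(375,306,.052);d=a-c
print('disc',b(372,233,.026),'bar',(a+c)/2,np.linalg.norm(d));by=np.arctan2(d[1],d[0]);print('yaw',by)
yw=s['orientation'][2]
D=((a+c)/2)[:2]-s['ee_pos'][:2];print(D@[np.cos(yw),np.sin(yw)],D@[np.sin(yw),-np.cos(yw)],'twist',yw-by)
```

```text
disc [ 0.42287977 -0.20752862  0.026     ] bar [ 0.42177895 -0.20773672  0.052     ] 0.04088378957497371
yaw 0.37151312029870504
-0.0026288303631258067 0.002656382613366042 twist -0.05384524623217685
```

```bash
python3 -m handwheel '[[0.6,-0.2,0.27,4,-0.054],[0.6,-0.2,0.27,8,-0.054],[0.6,-0.2,0.27,11,-0.054],[0.6,-0.2,0.27,13.5,-0.054],[0.6,-0.2,0.27,15.5,-0.054],[0.6,-0.2,0.27,16.45,-0.054],[0.6,-0.2,0.27,16.45,-0.054],[0.6,-0.2,0.27,16.45,-0.054],[0,-0.2,0.27,16.45,-0.054],[0,-0.2,0.27,16.45,-0.054],[0,-0.2,0.27,16.45,-0.054],[0,-0.2,0.27,16.45,-0.054],[0,-0.2,0.27,16.45,-0.054],[0,-0.2,0.27,16.45,-0.054],[0,-0.2,0.27,16.45,-0.054]]' 60
```

```text
time_s: 6.5
ee_pos: [0.4233, -0.2073, 0.0312]
orientation: [3.141, -0.001, 0.374]
ft_force: [-0.7, 0.9, 8.1]
gripper_width: 0.128
grasp_force: 61.2
```

Gripped. Now I'm lifting and carrying the cap over the socket.

```bash
python3 -m handwheel '[[0,0,0,-4,0],[0,0,0,-8,0],[0,0,0,-11,0],[0,4,-5,-12,0.02],[0,8,-9,-12,0.03],[0,11,-13,-12,0.04],[0,14,-17,-12,0.055],[0,18,-21,-12,0.055],[0,21.62,-25.64,-12,0.055],[0,21.62,-25.64,-12,0.055],[0,21.62,-25.64,-12,0.055],[0,21.62,-25.64,-12,0.055],[0,21.62,-25.64,-12,0.055],[0,21.62,-25.64,-12,0.055],[0,21.62,-25.64,-12,0.055]]'
python3 - <<'E'
from h import *
s,im=snap('wrist','w2'); print(s['ee_pos'],s['orientation'],s['joint_vel'].max())
np.save('s_w2.npy',s,allow_pickle=True)
cv2.imwrite('pics/w2c.png',cv2.resize(im[80:380,160:480,::-1],None,fx=2,fy=2,interpolation=cv2.INTER_CUBIC))
E
```

```text
time_s: 7.75
ee_pos: [0.5303, 0.1096, 0.1504]
orientation: [3.141, 0.0, 0.318]
ft_force: [0.8, 0.2, -0.7]
gripper_width: 0.12
grasp_force: 60.0
[0.53025075 0.10956952 0.15042686] [3.14147150e+00 1.05245344e-04 3.17895223e-01] 0.002217285977862629
```

View pics/w2c.png

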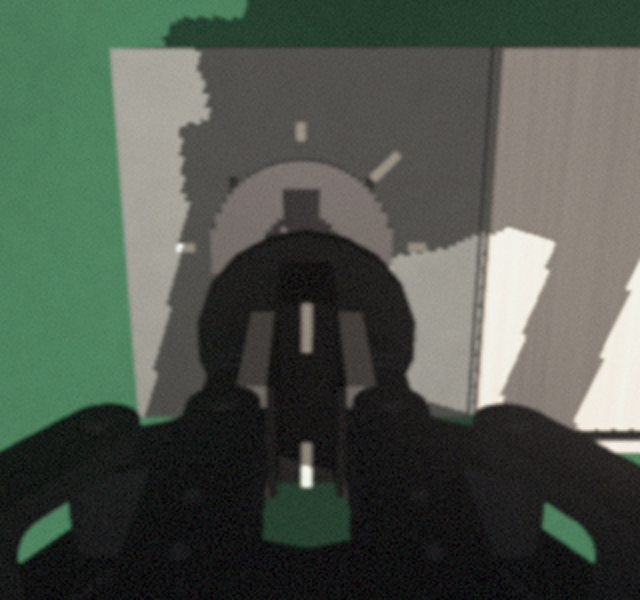

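The cap is held level. Its disc spans x 198 to 414, top edge at v=230, bar stripe at x=306. The collar spans x 210 to 393, slot end at (301,190), pips at (300,131), (185,247), (417,248). I'm fitting both in the tool frame.

Run:
```python
from h import *
from scipy.optimize import least_squares
s=np.load('s_w2.npy',allow_pickle=True).item()
P=np.array(s['ee_pos']);yw=s['orientation'][2];X=np.array([np.cos(yw),np.sin(yw),0]);Y=np.array([np.sin(yw),-np.cos(yw),0])
th=np.linspace(0,2*np.pi,360)
def ext(c,r,zs):
    q=np.array([proj('wrist',c+r*np.cos(t)*X+r*np.sin(t)*Y+[0,0,z],s) for z in zs for t in th]);q=(q-[160,80])*2
    return q[:,0].min(),q[:,0].max(),q[:,1].min()
zc=P[2]-.0312
def f(p): c=P+p[0]*X+p[1]*Y;c[2]=zc; return np.subtract(ext(c,.026,(.02,.026)),(198,414,230))
r=least_squares(f,[0,0],diff_step=1e-2,x_scale=.001);print('cap in tool mm',r.x*1e3,r.fun)
def g(p): c=P+p[0]*X+p[1]*Y;c[2]=0; return np.subtract(ext(c,.030,(.076,)),(210,393,160))
r=least_squares(g,[0,0],diff_step=1e-2,x_scale=.001);print('collar in tool',r.x*1e3,r.fun)
b=lambda u,v,z:back('wrist',160+u/2,80+v/2,z,s)-P
for n,q in dict(l=(185,247),r=(417,248),entry=(300,131)).items(): d=b(*q,.071);print(n,d@X*1e3,d@Y*1e3)
d=b(301.5,190,.076);print('slotend',d@X*1e3,d@Y*1e3)
for q in((306.5,303),(306.5,487)):d=b(*q,zc+.052);print('bar',d@X*1e3,d@Y*1e3)
```

```text
Traceback (most recent call last):
  File "h.py", line 16, in proj
    f,cx,cy,R,t=cam(n,s); p=R@np.array(X)+t; return p[0]/p[2]*f+cx,p[1]/p[2]*f+cy
                ~~~^^^^^
  File "h.py", line 7, in cam
    c=imaging.get_calibration(n); f=200/np.tan(np.radians(c['vfov'])/2)
ValueError: time passes only in moves, steps and waits
```

```bash
sed -i 's/^def cam/import functools\ncal=functools.lru_cache(imaging.get_calibration)\ndef cam/; s/c=imaging.get_calibration(n)/c=cal(n)/' h.py
python3 - <<'E'
from h import *
from scipy.optimize import least_squares
s=np.load('s_w2.npy',allow_pickle=True).item()
P=np.array(s['ee_pos']);yw=s['orientation'][2];X=np.array([np.cos(yw),np.sin(yw),0]);Y=np.array([np.sin(yw),-np.cos(yw),0])
th=np.linspace(0,2*np.pi,120)
def ext(c,r,zs):
    q=np.array([proj('wrist',c+r*np.cos(t)*X+r*np.sin(t)*Y+[0,0,z],s) for z in zs for t in th]);q=(q-[160,80])*2
    return q[:,0].min(),q[:,0].max(),q[:,1].min()
zc=P[2]-.0312
def fit(r,zs,z0,m):
    def f(p): c=P+p[0]/1e3*X+p[1]/1e3*Y;c[2]=z0; return np.subtract(ext(c,r,zs),m)
    q=least_squares(f,[.5,.5]);return q.x,q.fun
print('cap mm',fit(.026,(.02,.026),zc,(198,414,230)))
print('collar',fit(.030,(.076,),0,(210,393,160)))
b=lambda u,v,z:back('wrist',160+u/2,80+v/2,z,s)-P
for n,q in dict(l=(185,247),r=(417,248),entry=(300,131)).items(): d=b(*q,.071);print(n,d@X*1e3,d@Y*1e3)
d=b(301.5,190,.076);print('slotend',d@X*1e3,d@Y*1e3)
for q in((306.5,303),(306.5,487)):d=b(*q,zc+.052);print('bar',d@X*1e3,d@Y*1e3)
E
```

```text
cap mm (array([-1.84042738,  0.81820665]), array([-2.57861906,  2.58009309,  0.2280518 ]))
collar (array([ 0.21414928, -0.57478026]), array([ 1.11110684, -1.11162072, -0.07587602]))
l -0.3891878321176555 -40.138393934832116
r -0.7954483146988947 38.615173897243736
entry 38.83724075599114 -1.0143948644536795
slotend 20.3800928620085 -0.5402129067903245
bar 18.522095738341445 0.8774073350660115
bar -22.065669529335928 0.8755496484248338
```

Relative correction: tool x +1.55 mm, y −1.55 mm. I'm aligning, then descending until the stem has just entered.

```bash
python3 -m handwheel '[[0,0.15,-0.155,1,0],[0,0.15,-0.155,2,0],[0,0.15,-0.155,3,0],[0,0.15,-0.155,3.8,0],[0,0.15,-0.155,4.1,0],[0,0.15,-0.155,4.3,0],[0,0.15,-0.155,4.5,0],[0,0.15,-0.155,4.7,0],[0,0.15,-0.155,4.8,0],[0,0.15,-0.155,4.8,0]]'
```

```text
time_s: 8.63
ee_pos: [0.5314, 0.1126, 0.1023]
orientation: [-3.142, -0.0, 0.319]
ft_force: [-0.2, -0.3, -0.9]
gripper_width: 0.122
grasp_force: 60.0
```

No contact force and the stem is 5 mm in. Continuing down to the seat.

```bash
python3 -m handwheel '[[0,0,0,0.2,0],[0,0,0,0.4,0],[0,0,0,0.6,0],[0,0,0,0.8,0],[0,0,0,1,0],[0,0,0,1.2,0],[0,0,0,1.35,0],[0,0,0,1.45,0],[0,0,0,1.5,0],[0,0,0,1.55,0],[0,0,0,1.55,0]]'
```

```text
time_s: 9.55
ee_pos: [0.5315, 0.1125, 0.0872]
orientation: [3.142, -0.0, 0.319]
ft_force: [-2.1, 0.4, 3.9]
gripper_width: 0.125
grasp_force: 60.5
```

Seated (z=87.2 mm, as predicted). Turning clockwise, pivoting about the cap's axis.

```bash
python3 -m handwheel '[[0,0,0,0.03,0],[0,0,0.014,0.05,0.07],[0,0,0.028,0.05,0.14],[0,0,0.042,0.05,0.21],[0,0,0.055,0.05,0.28],[0,0,0.068,0.05,0.35],[0,0,0.08,0.05,0.42],[0,-0.005,0.09,0.05,0.49],[0,-0.007,0.1,0.05,0.55],[0,-0.01,0.11,0.05,0.6],[0,-0.01,0.11,0.05,0.6]]' 80; python3 -c "
from h import *
print(observe()['torque'])"
```

```text
time_s: 10.47
ee_pos: [0.5323, 0.1114, 0.0873]
orientation: [-3.141, -0.002, -0.285]
ft_force: [-0.4, -0.9, 9.3]
gripper_width: 0.119
grasp_force: 79.7
[-0.18326292  0.17361632  0.00768152]
```

```bash
python3 -m handwheel '[[0,0,0.01,0,0.06],[0,0,0.02,0,0.12],[0,0,0.03,0,0.17],[0,0,0.033,0,0.182],[0,0,0.033,0,0.182],[0,0,0.033,0,0.182],[0,0,0.033,0,0.182]]'
python3 - <<'E'
from h import *
s,im=snap('wrist','w3'); print(s['ee_pos'],s['orientation'],s['torque'],s['grasp_force'])
np.save('s_w3.npy',s,allow_pickle=True)
cv2.imwrite('pics/w3c.png',cv2.resize(im[60:360,140:500,::-1],None,fx=2,fy=2,interpolation=cv2.INTER_CUBIC))
E
```

```text
time_s: 11.05
ee_pos: [0.5322, 0.1111, 0.0873]
orientation: [-3.141, -0.002, -0.463]
ft_force: [0.0, -1.8, 8.6]
gripper_width: 0.121
grasp_force: 79.7
[0.53221234 0.11106329 0.08726825] [-3.14071489e+00 -1.66553423e-03 -4.63226759e-01] [-0.11517305  0.11549455 -0.00353655] 79.71189737319946
```

View pics/w3c.png

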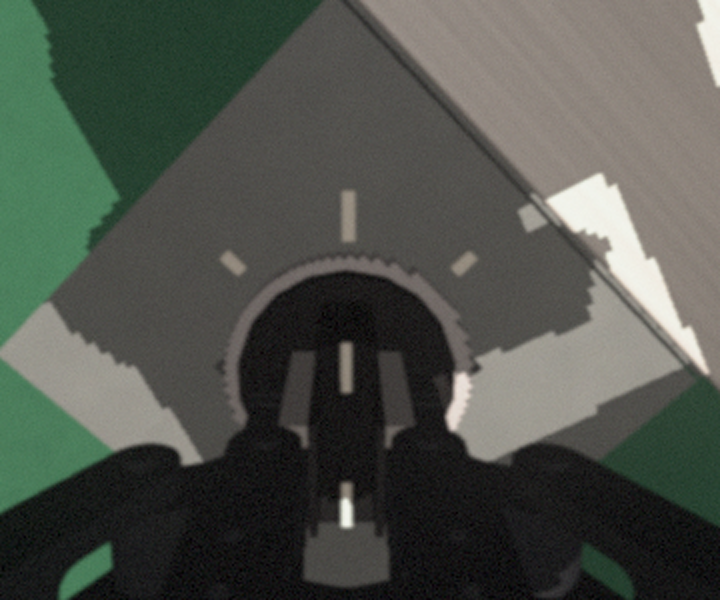

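The bar (x=346) points at the long pip (348,216). The disc sits concentric and flat on the collar, the lid is shut, and the grip holds 80 N. Handing in.

```bash
python3 -c "
from workcell import arm
print(arm.hand_in())"
```

```text
the job is handed in; nothing more can be done
None
```

I shut the lid, seated the bayonet cap, turned it about 45° clockwise to the middle mark and handed in still gripping it there; the final wrist picture shows the bar on the mark, but the wrist torque was too small to confirm the ring's spring.

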